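Fold the manicure tools and put them in their case

TASK

Fold the nail file and the cuticle pusher fully closed and lay each one flat in its own compartment of the open grey case: the longer file in the long compartment, the shorter pusher in the short one. Either may go first and either way round, top side up. Leave the clip stand, finger rest and buffer block where they are.

Things in the scene. Friction and masses are not known exactly. Their poses are not given: they have to be found in the camera images.
- file: Folding nail file, the longer folding piece: handle leaf and second leaf of steel on a vertical hinge, loose, about 75 g. Origin on the hinge axis at the underside, z up. Handle leaf runs along +x to 104 mm, outer side face at y = -13 mm, 13 mm high; round knuckle at the origin, radius 12, height 14 mm. Second leaf: grit strip on top. Folded: 116 mm long, 26 wide (y -13 to 13).
- file_leaf (a joint): opening angle of the second leaf, rad: 0 = folded (firm stop, leaves side by side, 1 mm gap), positive is counter-clockwise from above. The second leaf mirrors the handle leaf about their bisector. Starts 0.45 to 0.75. Hinge stays where left, turns with about 0.01 N m; squeezing the outer faces folds it, and the piece may shift along its length meanwhile.
- file_mid (a point): point on file, at its underside, x = 46 mm: the middle of the folded piece. Axes as file.
- pusher: Folding cuticle pusher, the shorter folding piece: handle leaf and second leaf of steel on a vertical hinge, loose, about 75 g. Origin on the hinge axis at the underside, z up. Handle leaf runs along +x to 70 mm, outer side face at y = -11 mm, 13 mm high; round knuckle at the origin, radius 11, height 14 mm. Second leaf: white pad at its end. Folded: 81 mm long, 22 wide (y -11 to 11).
- pusher_leaf (a joint): opening angle of the second leaf, rad: 0 = folded (firm stop, leaves side by side, 1 mm gap), positive is counter-clockwise from above. The second leaf mirrors the handle leaf about their bisector. Starts 0.45 to 0.75. Hinge stays where left, turns with about 0.01 N m; squeezing the outer faces folds it, and the piece may shift along its length meanwhile.
- pusher_mid (a point): point on pusher, at its underside, x = 29.5 mm: the middle of the folded piece. Axes as pusher.
- case: Grey plastic storage case, fixed, lying open like a book. Origin: centre of the tray's underside. Tray 154 (x) by 200 mm (y), dark floor 4 mm thick; rim and compartment walls 3 mm thick, tops 14 mm above the sill. The lid, 150 by 200 mm, rim 14 mm high, lies flat on the +x side, not used. Two compartments lie lengthwise along x, their middles 84 mm apart in y.
- long_well (a point): middle of the floor of the longer compartment (at case x = 0, y = +42 mm, 4 mm above the sill), for the nail file. Clear inside 128 mm (x) by 36 mm (y), 10 mm deep. Its side walls are cut away over the middle 68 mm (x from -34 to +34 mm) so fingers can go down to the floor beside the piece. Axes as the case.
- short_well (a point): middle of the floor of the shorter compartment (at case x = 0, y = -42 mm, 4 mm above the sill), for the cuticle pusher. Clear inside 93 mm (x) by 32 mm (y), 10 mm deep; side walls cut away over the middle 54 mm. Axes as the case.
- clip_stand: Bystander: stainless spring clip stand holding a nail tip, loose, round foot 52 mm across, 97 mm high. Origin: centre of its underside.
- finger_rest: Bystander: rose hard silicone finger rest, loose, 50 by 75 mm, 26 mm high. Origin: centre of its underside.
- buffer: Bystander: white buffer block, loose, 30 by 95 mm, 26 mm high. Origin: centre of its underside. Beyond it (+x, 30 to 100 mm clear) stands a fixed grey rack with four empty glass polish bottles, 60 by 170 mm, 86 mm high.
Mind the look-alikes: they are no part of the job. What is shaped like the pusher but green or orange is not meant. What is shaped like the file but purple or red is not meant.

How it is judged:
By the outcome, as a careful person would: the job done as asked, in the order asked, and still so for the second after the job is handed in, with the robot touching nothing.
It also fails if it takes over 64 s, if anything falls off the work surface, if the arm or the gripper's body presses on something with over 40 N, if the wrist force passes 120 N, or if a joint passes its speed limit or range.

ROBOT

A 6-joint arm with a two-finger parallel gripper is mounted at the origin on the work surface. World frame = base frame: x ahead of the robot, y to its left, z up, the work surface at z = 0. Lengths are in mm, angles in degrees, forces in N, time in s.
With the tool pointing down it reaches from about 325 to 775 mm from the base axis. Payload 5.5 kg.
Tool frame: the origin (TCP) lies between the finger pads; the fingertips stand 11 mm ahead of it and the grasp point (between the pads) lies 8 mm behind it; z points along the fingers, y is the line along which they close (so a half turn about z gives the same grasp; the last joint's range is limited). The gripper opens to 85 mm and grips with 20 to 120 N. Pads are 22 mm wide; open, the fingers measure 114 mm over their backs; the gripper's body (76 mm by 85 mm) begins 54 mm behind the grasp point. The pads swing forward as they close: fully open they stand 13 mm farther back than shut.
Start: joints at [-77.389, 5.22, 70.514, -0, 104.267, -3.249], TCP at [163.967, -577.175, 242.275] pointing down, gripper open.
Joint ranges: [-164.24, 164.24], [-49.07, 125.15], [9.68, 141.18], [-86.29, 266.29], [3.28, 154.24], [-151.56, 151.56]. Speed limits (degrees/s): [147.25, 147.25, 172.46, 180, 180, 180].

INTERFACE

Orientations are given as [roll, pitch, yaw] about the fixed x, y, z axes, in that order (R = Rz(yaw) Ry(pitch) Rx(roll)).
In Python, from station import r gives the robot as it stands.
- The arm moves only by the tool play_rows, never from a script. Its arguments are lists of equal length, an entry for each row: "dp": the shift along the tool's x, y, z in units of 10 cm (1.0 is 10 cm), a list of three; "delta_rot": the turn, a rotation vector about the tool's x, y, z in units of 2 rad (1.0 is 2 rad), a list of three; "fingers": the opening, from 0 (shut) to 1 (fully open). A call has 1 to 12 rows; each row is the pose to reach, as a shift and turn from the pose commanded when the call began, along the tool's axes at that moment; what a row does not reach only later rows make up. A row lasts 1/8 s, in which the tool goes at most 62.5 mm and 10.7 degrees, less where a joint would pass 70% of its speed; a pose out of reach is approached as far as the arm can. A call with a number of a shift or a turn outside -1 to 1 is refused whole. A call with a gripper value outside its range is refused whole. The fingers move at their own pace and stop on an object; "force" is the grip in N (left out, the last holds). Time passes only in rows, so rows that repeat a pose let the fingers close. It gives the time, the measured TCP pose, the force, the opening and the grip force at its end, in the units of the state.
- r.get_obs(): the state, without advancing time (a new reading comes with each control period).
- r.capture(name): name is "side" or "top"; returns a dict with "img" (480x640x3 uint8, red, green, blue), "z_map" (480x640 float32, mm along the optical axis (not along the pixel's ray), 0 where there is no reading), "fx", "fy", "cx", "cy" (pixels), "xyz" and "rotation" of the camera in the world. Camera axes: x right, y up, looking along -z (the intrinsics and any distortion apply to the point x, -y, -z); pixel columns grow to the right and rows downward; lengths in mm; the calibration is good to about 2 mm. A picture is of the moment at which its call begins.
- r.sign_off(): hands the job in; it is judged then, once.
The state is a dict: "time_s": time; "joint_positions": joint angles; "qd": joint speeds; "effort": joint torques, N m; "position": TCP position; "ee_rot": TCP orientation; "force": force on the tool from outside, world axes, zero at the start; "torque": the same for the moment, N m; "gripper_width": finger opening in mm; "finger_force": force on a finger pad.
Only numpy, scipy, OpenCV 4.12 (cv2) and the standard library are available. Lean on these libraries where they do the work, as an engineer would, in place of code of your own. Each camera call takes 0.05 s, during which the arm holds its last target. There are 200 camera calls.

## Working session

There is one attempt and no reset: what is moved stays moved. The work goes in short steps, Python scripts to look and compute and a tool call to move; the robot and the scene stay as the last step left them, time stands still between calls to the robot, and variables do not carry over. Pictures are saved under pics/ and viewed, at most 10 in all, crops included, and the job is handed in when it is done.

Besides the shell and the picture viewer there is one more tool, called after "Call:" as name(argument=value, ...), one argument or row to a line, values as JSON. play_rows: Moves the arm, as the interface text tells. Its arguments: {"type":"object","properties":{"dp":{"type":"array","items":{"type":"array","items":{"type":"number"}}},"delta_rot":{"type":"array","items":{"type":"array","items":{"type":"number"}}},"fingers":{"type":"array","items":{"type":"number"}},"force":{"type":"number"}},"required":["dp","delta_rot","fingers"]}

```bash
mkdir -p pics
cat > h.py <<'E'
import numpy as np,cv2
from station import r
def cap(n,f=None):
    c=r.capture(n)
    if f: cv2.imwrite('pics/'+f,c['img'][:,:,::-1])
    np.savez(''+n+'.npz',**{k:np.array(v) for k,v in c.items()})
    return c
def world(c):
    z=c['z_map'];v,u=np.mgrid[:480,:640]
    p=np.stack([(u-c['cx'])/c['fx']*z,-(v-c['cy'])/c['fy']*z,-z],-1)
    R=np.array(c['rotation'])
    if R.shape!=(3,3):
        from scipy.spatial.transform import Rotation as Q
        R=Q.from_euler('xyz',R,degrees=True).as_matrix()
    return p@R.T+np.array(c['xyz'])
E
python3 - <<'E'
from h import *
c=cap('top','t1.png');d=cap('side','s1.png')
for k in (c,d): print({a:k[a] for a in k if a not in('img','z_map')})
w=world(c);print(w[::80,::80].round(0).reshape(-1,3)[:48:5])
o=r.get_obs();print(o)
E
```

```text
{'fx': 566.3818709967283, 'fy': 566.3818709967283, 'cx': 316.9404120427322, 'cy': 240.81363938451076, 'xyz': array([ 461.40514464,    8.80907013, 1070.65830357]), 'rotation': array([  6.20230709,  -1.0595855 , -90.53221217])}
{'fx': 604.271935200831, 'fy': 604.271935200831, 'cx': 309.446743205376, 'cy': 240.74332855485156, 'xyz': array([252.5363291 , 820.95491446, 779.57424786]), 'rotation': array([  49.69307764,   -0.25510349, -157.59448276])}
[[ 1.480e+03  1.030e+03 -7.520e+02]
 [ 1.482e+03 -3.170e+02 -7.520e+02]
 [ 8.960e+02  2.920e+02 -2.000e+00]
 [ 8.950e+02 -4.970e+02 -1.000e+00]
 [ 7.340e+02 -1.900e+01  1.000e+00]
 [ 5.820e+02  4.350e+02  1.000e+00]
 [ 5.770e+02 -3.240e+02 -1.000e+00]
 [ 4.300e+02  1.330e+02  3.000e+00]
 [ 2.890e+02  5.710e+02 -3.000e+00]
 [ 2.800e+02 -1.630e+02 -1.000e+00]]
{'time_s': 0.1, 'joint_positions': array([-7.73886035e+01,  5.25886468e+00,  7.05748354e+01, -6.10345238e-04,
        1.04269801e+02, -3.24869792e+00]), 'qd': array([-0.04351804, -0.13030862, -0.28221991,  0.04525412, -0.03854607,
       -0.01820412]), 'effort': array([ 3.15456375e-03, -4.60214961e+01, -4.19219327e+01,  3.65300195e-05,
        1.05635336e-02, -9.88261462e-06]), 'position': array([ 163.91373896, -576.91664498,  241.26464699]), 'ee_rot': array([-1.79896632e+02, -5.27458766e-03,  1.58599398e+01]), 'force': array([-0.12350404,  0.01460175, -0.52370755]), 'torque': array([ 0.00161595, -0.00102638, -0.05700642]), 'finger_force': 0.0, 'gripper_width': 85.35593999556416}
```

View pics/t1.png

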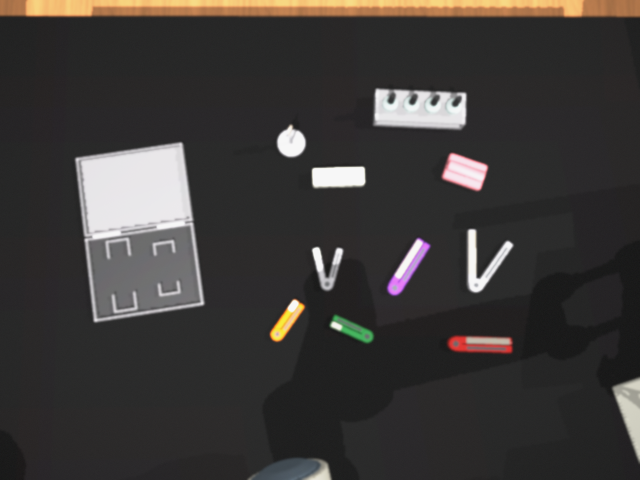

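Run:
```python
from h import *
c=dict(np.load('top.npz'));w=world(c);im=c['img']
a=cv2.resize(im[225:355,260:400],None,fx=4,fy=4,interpolation=cv2.INTER_CUBIC)
b=cv2.resize(im[225:355,445:525],None,fx=3,fy=4,interpolation=cv2.INTER_CUBIC)
b=cv2.resize(im[220:300,445:525],(240,240),interpolation=cv2.INTER_CUBIC)
b=np.pad(b,((0,a.shape[0]-240),(0,0),(0,0)))
cr=np.hstack([a,b])[:,:,::-1]
e=cv2.resize(im[215:330,70:215],None,fx=2,fy=2)[:,:,::-1]
cr[250:250+230,560:560+240]=e[:,:240] if e.shape[1]>=240 else 0
cv2.imwrite('pics/c1.png',cr)
g=im.max(-1)
for n,(x0,x1,y0,y1) in dict(pusher=(305,350,240,296),file=(460,520,222,296),buffer=(305,372,160,192),purple=(384,434,232,298),orange=(265,308,295,345),green=(326,378,310,348),tray=(75,210,215,325)).items():
    m=np.zeros(g.shape,np.uint8);m[y0:y1,x0:x1]=g[y0:y1,x0:x1]>80
    k,l,s,cc=cv2.connectedComponentsWithStats(m);i=1+s[1:,4].argmax();q=l==i
    v,u=np.nonzero(q);P=w[q];h=cv2.minAreaRect(np.c_[u,v].astype(np.float32))
    print(n,s[i],np.median(P,0).round(1),'z10/90',np.percentile(P[:,2],[10,90]).round(1))
    box=cv2.boxPoints(cv2.minAreaRect(P[:,:2].astype(np.float32)));print(box.round(0).tolist())
```

```text
pusher [312 247  32  44 710] [527.5 -27.9  12.3] z10/90 [-0.9 15.7]
[[455.0, -50.0], [565.0, -62.0], [571.0, -3.0], [461.0, 9.0]]
file [ 467  229   47   64 1216] [ 532.2 -314.    12.4] z10/90 [ 0.2 16. ]
[[355.0, -38.0], [518.0, -409.0], [625.0, -362.0], [461.0, 9.0]]
buffer [ 311  166   55   23 1158] [696.4 -52.6  25. ] z10/90 [ 0.1 28.2]
[[457.0, -96.0], [722.0, -107.0], [727.0, -2.0], [461.0, 9.0]]
purple [ 387  237   44   59 1069] [ 525.6 -181.7   12.9] z10/90 [ 0.3 15.9]
[[397.0, -28.0], [525.0, -252.0], [590.0, -215.0], [461.0, 9.0]]
orange [269 298  36  44 730] [429.3  45.4  12.2] z10/90 [-0.8 15.7]
[[383.0, 60.0], [459.0, 6.0], [477.0, 30.0], [400.0, 84.0]]
green [330 315  44  28 610] [411.7 -73.6  13.1] z10/90 [ 0.2 16. ]
[[382.0, -110.0], [405.0, -120.0], [463.0, 8.0], [439.0, 19.0]]
tray [   81   215   124   108 11242] [534.4 319.    4.4] z10/90 [ 1.3 12.9]
[[427.0, 419.0], [461.0, 9.0], [665.0, 26.0], [630.0, 436.0]]
```

View pics/c1.png

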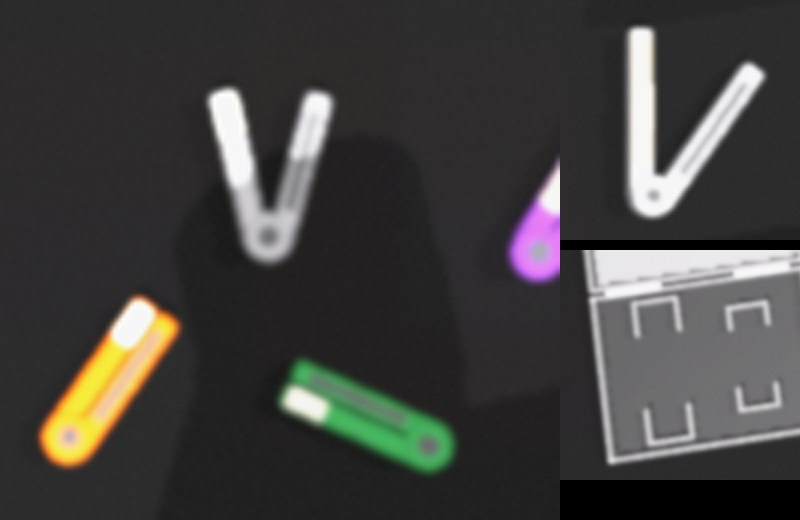

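```bash
cat >> h.py <<'E'
from scipy.spatial.transform import Rotation as Q
from scipy.optimize import minimize
def proj(c,P):
    R=Q.from_euler('xyz',c['rotation'],degrees=True).as_matrix()
    p=(np.asarray(P,float)-c['xyz'])@R
    return np.c_[c['cx']-p[:,0]/p[:,2]*c['fx'],c['cy']+p[:,1]/p[:,2]*c['fy']]
def T(pts,x,y,a):
    q=np.array(pts,float);C,S=np.cos(a),np.sin(a)
    q[:,:2]=q[:,:2]@np.array([[C,S],[-S,C]])+[x,y];return q
def piece(x,y,a,o,L,W):
    leaf=lambda s:[[0,s*W,13],[L,s*W,13],[L,s*.5,13],[0,s*.5,13]]
    t=np.linspace(0,6.28,30);k=np.c_[W*np.cos(t)*.96,W*np.sin(t)*.96,0*t+14]
    return [T(leaf(-1),x,y,a),T(leaf(1),x,y,a+o),T(k,x,y,a)]
def fit(c,p0,L,W,thr,win=75):
    g=c['img'].max(-1).astype(float);S=4
    u0,v0=(proj(c,[[p0[0]+30*np.cos(p0[2]),p0[1]+30*np.sin(p0[2]),10]])[0]-win/2).astype(int)
    n=win
    t=cv2.resize((g[v0:v0+n,u0:u0+n]).astype(np.float32),None,fx=S,fy=S,interpolation=cv2.INTER_CUBIC)
    t=(t>thr).astype(np.float32);k,l,s,_=cv2.connectedComponentsWithStats(t.astype(np.uint8))
    hp=((proj(c,[[p0[0],p0[1],14]])[0]-[u0,v0])*S).astype(int)
    # component nearest the hinge
    d=[np.hypot(*(np.argwhere(l==i)-hp[::-1]).T).min() if s[i,4]>200 else 1e9 for i in range(1,k)]
    t=(l==1+int(np.argmin(d))).astype(np.float32);t=cv2.GaussianBlur(t,(0,0),3)
    def cost(p):
        m=np.zeros(t.shape,np.uint8)
        for q in piece(*p,L,W):
            cv2.fillPoly(m,[np.round(((proj(c,q)-[u0,v0]+.5)*S-.5)*16).astype(np.int32)],1,shift=4)
        return ((cv2.GaussianBlur(m.astype(np.float32),(0,0),3)-t)**2).sum()/t.sum()
    b=minimize(cost,p0,method='Nelder-Mead',options=dict(initial_simplex=np.array(p0)+np.vstack([np.zeros(4),np.diag([6,6,.12,.12])]),maxiter=400,xatol=.02))
    return b.x,b.fun
def ray(c,u,v,z):
    R=Q.from_euler('xyz',c['rotation'],degrees=True).as_matrix()
    d=R@[(u-c['cx'])/c['fx'],-(v-c['cy'])/c['fy'],-1];return (c['xyz']+d*(z-c['xyz'][2])/d[2])[:2]
E
python3 - <<'E'
from h import *
c=dict(np.load('top.npz'))
for n,h,a,b,L,W,t in [('pusher',(327,284.2),(339.7,248.7),(316,248),70,11,70),('file',(476,285),(510,242.7),(472,229.3),104,13,110)]:
    H,A,B=[ray(c,*q,13) for q in(h,a,b)]
    an=np.arctan2(*(A-H)[::-1]);bn=np.arctan2(*(B-H)[::-1])
    print(n,H,np.hypot(*(A-H)),np.hypot(*(B-H)),an,bn)
    d=.09
    x,f=fit(c,[*H,an+d,bn-an-2*d],L,W,t,80)
    m=x[2]+x[3]/2
    print(' fit',x.round(3),f,'bisector deg',np.degrees(m),'pt60',x[:2]+60*np.array([np.cos(m),np.sin(m)]),'pt45',x[:2]+45*np.array([np.cos(m),np.sin(m)]))
g=c['img'].max(-1).astype(np.float32)
seg=lambda a,b:np.linspace(a,b,60)
pts=[]
for cy,hx,hy,cut in[(42,65.5,19.5,34),(-42,48,17.5,27)]:
    for s in(1,-1):
        pts+=[seg((s*hx,cy-hy),(s*hx,cy+hy))]+[seg((s*hx,cy+e*hy),(s*cut,cy+e*hy)) for e in(1,-1)]
pts+=[seg((-75.5,-98),(-75.5,98)),seg((-75.5,98),(70,98.5)),seg((-75.5,-98.5),(70,-98.5))]
P=np.vstack(pts);P=np.c_[P,np.full(len(P),14.)]
gb=cv2.GaussianBlur(g,(0,0),1.0)
def cost(p):
    q=proj(c,T(P,*p)).astype(np.float32);return -cv2.remap(gb,q[:,:1],q[:,1:],1).mean()
best=None
for x in np.arange(515,556,5):
  for y in np.arange(290,331,5):
    for a in np.radians([4,6,8]):
      f=cost((x,y,a));best=min(best,(f,x,y,a)) if best else (f,x,y,a)
b=minimize(cost,best[1:],method='Nelder-Mead',options=dict(initial_simplex=np.array(best[1:])+[[0,0,0],[3,0,0],[0,3,0],[0,0,.03]]))
print('case',b.x,np.degrees(b.x[2]),b.fun,T([[0,42,4],[0,-42,4]],*b.x))
E
```

```text
pusher [494.70662935 -29.81607194] 70.68828361678071 70.77638527427759 -0.3554068668862377 0.2848168785891578
 fit [ 4.95803e+02 -2.95720e+01 -2.79000e-01  4.96000e-01] 0.15691640973091125 bisector deg -1.7696445595928332 pt60 [555.77436105 -31.42529314] pt45 [540.78151512 -30.96207493]
file [ 490.78340746 -308.94804978] 104.20650622442446 105.23288582820405 -0.7081216117825382 0.032568807701178565
 fit [ 489.942 -307.061   -0.65     0.606] 0.09625601023435593 bisector deg -19.906144447785227 pt60 [ 546.35733615 -327.49022772] pt45 [ 532.25356187 -322.38302194]
case [5.21858572e+02 3.10504263e+02 1.45700086e-01] 8.348000005352805 -178.3323211669922 [[515.76079638 352.05925269   4.        ]
 [527.9563476  268.94927416   4.        ]]
```

Call:
play_rows(
  dp=[
    [0.5, -0.15, 0.5],
    [1.0, -0.31, 1.0],
    [1.0, -0.31, 1.0],
    [1.0, -0.31, 1.0],
    [1.0, -0.31, 1.0],
  ],
  delta_rot=[
    [0, 0, 0.08],
    [0, 0, 0.16],
    [0, 0, 0.24],
    [0, 0, 0.312],
    [0, 0, 0.312],
  ],
  fingers=[1, 1, 1, 1, 1],
  force=25,
)

```text
time_s: 0.72
position: [251.8, -519.6, 141.6]
ee_rot: [-180.0, 0.1, -19.8]
force: [-0.0, 0.0, -0.1]
gripper_width: 85.5
finger_force: 0.0
```

Call:
play_rows(
  dp=[
    [0.35, -0.47, 0],
    [0.7, -0.94, 0],
    [0.7, -0.94, 0],
  ],
  delta_rot=[
    [0, 0, 0],
    [0, 0, 0],
    [0, 0, 0],
  ],
  fingers=[1, 1, 1],
)

```text
time_s: 1.1
position: [352.3, -453.5, 142.5]
ee_rot: [-180.0, -0.1, -19.4]
force: [-0.5, -0.0, 0.3]
gripper_width: 86.1
finger_force: 0.0
```

Call:
play_rows(
  dp=[
    [0.35, -0.47, 0],
    [0.7, -0.94, 0],
    [0.7, -0.94, 0],
  ],
  delta_rot=[
    [0, 0, 0],
    [0, 0, 0],
    [0, 0, 0],
  ],
  fingers=[1, 1, 1],
)

```text
time_s: 1.48
position: [449.4, -389.3, 142.2]
ee_rot: [-180.0, -0.0, -19.5]
force: [-0.5, -0.1, -0.4]
gripper_width: 85.0
finger_force: 0.0
```

Call:
play_rows(
  dp=[
    [0.35, -0.47, 0],
    [0.7, -0.94, 0],
    [0.7, -0.94, 0],
    [0.7, -0.94, 0],
  ],
  delta_rot=[
    [0, 0, 0],
    [0, 0, 0],
    [0, 0, 0],
    [0, 0, 0],
  ],
  fingers=[1, 1, 1, 1],
)

```text
time_s: 1.98
position: [544.2, -327.6, 142.1]
ee_rot: [180.0, 0.0, -19.9]
force: [-0.4, -0.2, 0.0]
gripper_width: 85.4
finger_force: 0.0
```

Call:
play_rows(
  dp=[
    [0, 0, 0.5],
    [0, 0, 0.95],
    [0, 0, 0.95],
  ],
  delta_rot=[
    [0, 0, 0],
    [0, 0, 0],
    [0, 0, 0],
  ],
  fingers=[1, 1, 1],
)

```text
time_s: 2.35
position: [541.1, -326.4, 42.5]
ee_rot: [-179.9, 0.5, -20.0]
force: [-1.0, 0.3, 0.9]
gripper_width: 85.0
finger_force: 0.0
```

Run:
```python
from h import *
c=cap('side');p=proj(c,[[540,-320,10]])[0].astype(int);print(p)
x,y=p;i=c['img'][max(0,y-80):y+70,max(0,x-100):x+100]
cv2.imwrite('pics/s2.png',cv2.resize(i,None,fx=3,fy=3,interpolation=2)[:,:,::-1])
```

```text
[381 168]
```

View pics/s2.png

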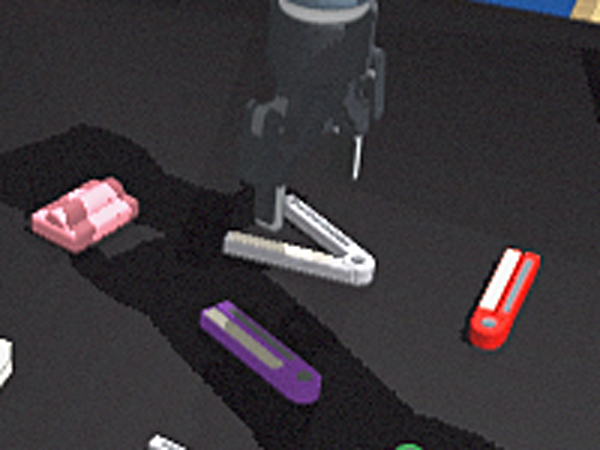

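Call:
play_rows(
  dp=[
    [0, 0, 0.15],
    [0, 0, 0.3],
    [0, 0, 0.33],
    [0, 0, 0.33],
    [0, 0, 0.33],
  ],
  delta_rot=[
    [0, 0, 0],
    [0, 0, 0],
    [0, 0, 0],
    [0, 0, 0],
    [0, 0, 0],
  ],
  fingers=[1, 1, 1, 1, 1],
)

```text
time_s: 3.02
position: [545.5, -326.4, 14.9]
ee_rot: [180.0, -0.1, -19.9]
force: [0.5, -0.3, 0.4]
gripper_width: 85.3
finger_force: 0.0
```

Call:
play_rows(
  dp=[
    [0, 0, 0.03],
    [0, 0, 0.03],
    [0, 0, 0.03],
    [0, 0, 0.03],
    [0, 0, 0.03],
    [0, 0, 0.03],
    [0, 0, 0.03],
    [0, 0, 0.03],
  ],
  delta_rot=[
    [0, 0, 0],
    [0, 0, 0],
    [0, 0, 0],
    [0, 0, 0],
    [0, 0, 0],
    [0, 0, 0],
    [0, 0, 0],
    [0, 0, 0],
  ],
  fingers=[0.9, 0.8, 0.7, 0.6, 0.5, 0.4, 0.3, 0.2],
)

```text
time_s: 4.03
position: [545.2, -326.4, 11.5]
ee_rot: [180.0, -0.0, -19.9]
force: [0.1, 0.0, 2.7]
gripper_width: 24.7
finger_force: 25.6
```

Call:
play_rows(
  dp=[
    [0, 0, 0],
    [0, 0, 0],
    [0, 0, 0],
    [0, 0, 0],
  ],
  delta_rot=[
    [0, 0, 0],
    [0, 0, 0],
    [0, 0, 0],
    [0, 0, 0],
  ],
  fingers=[0.2, 0.2, 0.2, 0.2],
)

```text
time_s: 4.53
position: [545.2, -326.4, 11.5]
ee_rot: [180.0, -0.0, -19.9]
force: [0.6, -0.3, 3.7]
gripper_width: 24.2
finger_force: 25.7
```

Run:
```python
from h import *
c=cap('side');p=proj(c,[[540,-320,10]])[0].astype(int)
x,y=p;i=c['img'][max(0,y-60):y+50,max(0,x-80):x+80]
cv2.imwrite('pics/s3.png',cv2.resize(i,None,fx=4,fy=4,interpolation=2)[:,:,::-1])
```

```text
(no output)
```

View pics/s3.png

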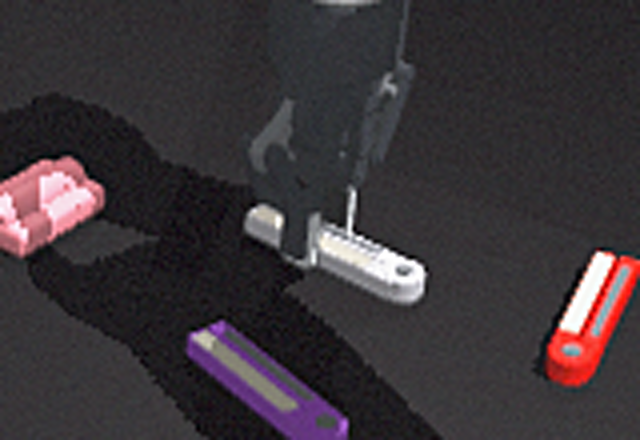

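Call:
play_rows(
  dp=[
    [0, 0, -0.3],
    [0, 0, -0.7],
    [-0.08, -0.22, -1.0],
    [-0.17, -0.47, -1.0],
    [-0.26, -0.7, -1.0],
    [-0.34, -0.94, -1.0],
    [-0.34, -0.94, -1.0],
    [-0.34, -0.94, -1.0],
    [-0.34, -0.94, -1.0],
    [-0.34, -0.94, -1.0],
  ],
  delta_rot=[
    [0, 0, 0],
    [0, 0, 0],
    [0, 0, -0.08],
    [0, 0, -0.16],
    [0, 0, -0.24],
    [0, 0, -0.32],
    [0, 0, -0.4],
    [0, 0, -0.48],
    [0, 0, -0.566],
    [0, 0, -0.566],
  ],
  fingers=[0.2, 0.2, 0.2, 0.2, 0.2, 0.2, 0.2, 0.2, 0.2, 0.2],
  force=40,
)

```text
time_s: 5.82
position: [544.7, -226.0, 110.3]
ee_rot: [-179.9, 0.0, 44.9]
force: [-0.6, -0.2, -1.0]
gripper_width: 23.8
finger_force: 41.0
```

Run:
```python
from h import *
c=dict(np.load('side.npz'));h=ray(c,401.5,175.5,14);t=np.array([545.2,-326.4]);a=np.radians(-19.9)
print(h,(t-h)@[np.cos(a),np.sin(a)],(t-h)@[-np.sin(a),np.cos(a)])
c=cap('side');o=r.get_obs();p=proj(c,[o['position']])[0].astype(int);print(o['position'],o['ee_rot'],p)
x,y=p;i=c['img'][max(0,y-60):y+60,max(0,x-80):x+80]
cv2.imwrite('pics/s4.png',cv2.resize(i,None,fx=4,fy=4,interpolation=2)[:,:,::-1])
```

```text
[ 488.95917049 -304.08576581] 60.47789323660442 -1.8385812246033644
[ 544.79691197 -226.12242947  110.44686855] [-1.79918653e+02  2.18649813e-02  4.47649460e+01] [370 150]
```

View pics/s4.png

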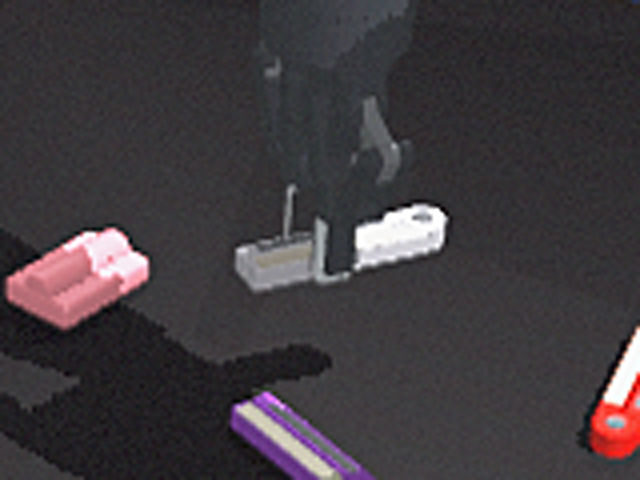

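Call:
play_rows(
  dp=[
    [0.25, -0.25, 0],
    [0.6, -0.6, 0],
    [1.0, -1.0, 0],
  ],
  delta_rot=[
    [0, 0, 0],
    [0, 0, 0],
    [0, 0, 0],
  ],
  fingers=[0.2, 0.2, 0.2],
)

```text
time_s: 6.25
position: [544.9, -84.0, 110.9]
ee_rot: [-180.0, 0.0, 44.7]
force: [0.9, 0.1, -1.5]
gripper_width: 23.7
finger_force: 41.0
```

Call:
play_rows(
  dp=[
    [0.4, -0.4, 0],
    [0.7, -0.7, 0],
    [1.0, -1.0, 0],
  ],
  delta_rot=[
    [0, 0, 0],
    [0, 0, 0],
    [0, 0, 0],
  ],
  fingers=[0.2, 0.2, 0.2],
)

```text
time_s: 6.62
position: [544.9, 58.1, 111.0]
ee_rot: [-180.0, 0.0, 44.8]
force: [-0.6, 0.4, -0.7]
gripper_width: 24.1
finger_force: 41.0
```

Call:
play_rows(
  dp=[
    [0.4, -0.4, 0],
    [0.7, -0.7, 0],
    [1.0, -1.0, 0],
  ],
  delta_rot=[
    [0, 0, 0],
    [0, 0, 0],
    [0, 0, 0],
  ],
  fingers=[0.2, 0.2, 0.2],
)

```text
time_s: 7.0
position: [545.0, 199.4, 110.9]
ee_rot: [-180.0, 0.0, 44.8]
force: [0.4, -1.1, -0.6]
gripper_width: 23.7
finger_force: 41.0
```

Call:
play_rows(
  dp=[
    [0.35, -0.35, 0],
    [0.65, -0.65, 0],
    [0.9, -0.9, 0],
    [1.0, -1.0, 0],
    [1.0, -1.0, 0],
    [1.0, -1.0, 0],
    [1.0, -1.0, 0],
    [1.0, -1.0, 0],
  ],
  delta_rot=[
    [0, 0, 0.06],
    [0, 0, 0.12],
    [0, 0, 0.18],
    [0, 0, 0.24],
    [0, 0, 0.3],
    [0, 0, 0.32],
    [0, 0, 0.32],
    [0, 0, 0.32],
  ],
  fingers=[0.2, 0.2, 0.2, 0.2, 0.2, 0.2, 0.2, 0.2],
)

```text
time_s: 8.0
position: [545.4, 339.2, 111.0]
ee_rot: [180.0, 0.0, 8.3]
force: [-0.4, -0.4, -1.3]
gripper_width: 23.5
finger_force: 41.0
```

```bash
cat >> h.py <<'E'
def to(x,y,z,yaw):
    o=r.get_obs();R=Q.from_euler('xyz',o['ee_rot'],degrees=True);d=R.inv().apply(np.array([x,y,z])-o['position'])
    a=(R.inv()*Q.from_euler('xyz',[180,0,yaw],degrees=True)).as_rotvec()
    print(o['position'].round(1),o['ee_rot'].round(2),o['gripper_width'],'dp',(d/100).round(3),'rot',(a/2).round(4))
E
python3 - <<'E'
from h import *
to(530.1,354.2,17,8.35)
c=cap('side');p=proj(c,[[530,354,50]])[0].astype(int);x,y=p;print(p)
i=c['img'][max(0,y-130):y+130,max(0,x-160):x+160]
cv2.imwrite('pics/s5.png',cv2.resize(i,None,fx=2.3,fy=2.3,interpolation=2)[:,:,::-1])
E
```

```text
[545.4 339.2 111. ] [1.7999e+02 2.0000e-02 8.2600e+00] 23.51200066709865 dp [-0.13  -0.17   0.941] rot [ 0.0001  0.0002 -0.0008]
[253 383]
```

View pics/s5.png

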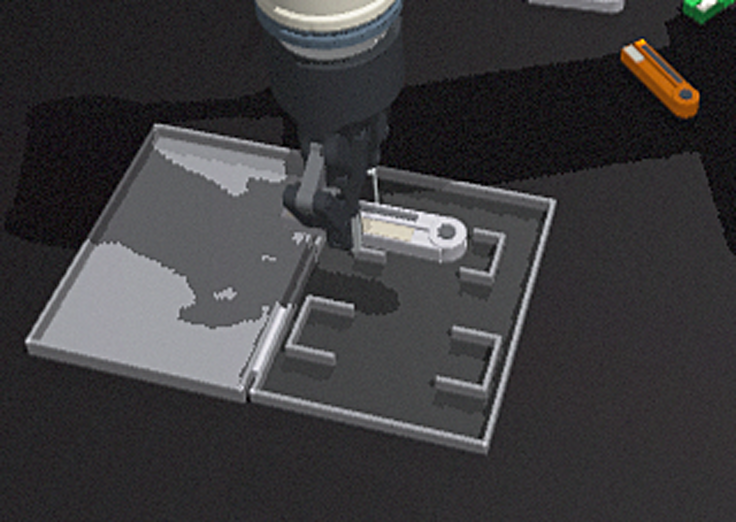

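Run:
```python
from h import *
c=dict(np.load('side.npz'))
q=np.array([ray(c,93+X/2.3,253+Y/2.3,14) for X,Y in [(310,299),(288,347),(498,334),(487,382)]])
print(q.round(1),q.mean(0))
print((proj(c,T([[65.5,23,14],[65.5,61,14],[-65.5,23,14],[-65.5,61,14]],521.86,310.5,.1457))-[93,253])*2.3)
```

```text
[[580.4 345. ]
 [575.6 383.6]
 [454.3 322.4]
 [447.  358.2]] [514.32824991 352.33252527]
[[307.71765742 295.02724087]
 [287.52129073 341.90581392]
 [498.00518863 335.8690021 ]
 [483.36908899 385.33799785]]
```

Call:
play_rows(
  dp=[
    [-0.13, -0.17, 0.2],
    [-0.13, -0.17, 0.4],
    [-0.13, -0.17, 0.6],
    [-0.13, -0.17, 0.7],
    [-0.13, -0.17, 0.8],
    [-0.13, -0.17, 0.86],
    [-0.13, -0.17, 0.92],
    [-0.13, -0.17, 0.945],
    [-0.13, -0.17, 0.945],
  ],
  delta_rot=[
    [0, 0, -0.006],
    [0, 0, -0.006],
    [0, 0, -0.006],
    [0, 0, -0.006],
    [0, 0, -0.006],
    [0, 0, -0.006],
    [0, 0, -0.006],
    [0, 0, -0.006],
    [0, 0, -0.006],
  ],
  fingers=[0.2, 0.2, 0.2, 0.2, 0.2, 0.2, 0.2, 0.2, 0.2],
)

```text
time_s: 9.18
position: [530.2, 354.3, 16.8]
ee_rot: [-180.0, -0.0, 9.0]
force: [-0.1, -0.7, -0.3]
gripper_width: 24.0
finger_force: 41.0
```

Call:
play_rows(
  dp=[
    [0, 0, 0.01],
    [0, 0, 0.01],
    [0, 0, 0.01],
    [0, 0, 0.01],
    [0, 0, 0.01],
    [0, 0, 0.01],
    [0, 0, -0.3],
    [0, 0, -0.7],
    [0, 0, -1.0],
    [0, 0, -1.0],
  ],
  delta_rot=[
    [0, 0, 0],
    [0, 0, 0],
    [0, 0, 0],
    [0, 0, 0],
    [0, 0, 0],
    [0, 0, 0],
    [0, 0, 0],
    [0, 0, 0],
    [0, 0, 0],
    [0, 0, 0],
  ],
  fingers=[0.2, 0.2, 0.3, 0.4, 0.45, 0.45, 0.45, 0.45, 0.8, 1],
)

```text
time_s: 10.42
position: [531.6, 355.2, 120.7]
ee_rot: [-179.9, -0.4, 9.0]
force: [0.0, 0.3, -0.5]
gripper_width: 73.3
finger_force: 0.0
```

Run:
```python
from h import *
c=cap('side')
i=c['img'][300:480,160:360]
cv2.imwrite('pics/s6.png',cv2.resize(i,None,fx=3,fy=3,interpolation=2)[:,:,::-1])
to(547,-31.2,17,-1.8)
```

```text
[530.8 354.6 118.1] [-1.7994e+02 -1.5000e-01  8.9800e+00] 79.80348872476976 dp [-0.444  3.838  1.006] rot [-0.0007 -0.0012  0.0941]
```

View pics/s6.png

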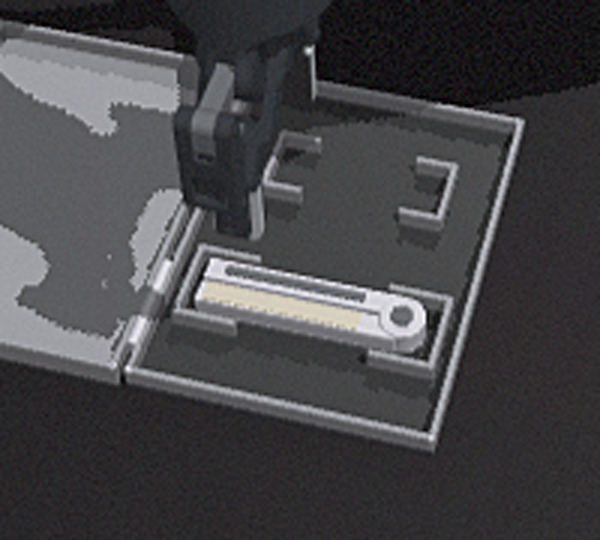

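Call:
play_rows(
  dp=[
    [-0.07, 0.48, 0],
    [-0.136, 0.953, 0],
  ],
  delta_rot=[
    [0, 0, 0],
    [0, 0, 0],
  ],
  fingers=[1, 1],
  force=25,
)

```text
time_s: 10.72
position: [530.5, 256.9, 114.1]
ee_rot: [179.9, 0.2, 9.1]
force: [0.8, -0.8, 0.2]
gripper_width: 85.3
finger_force: 0.0
```

Call:
play_rows(
  dp=[
    [-0.07, 0.48, 0],
    [-0.136, 0.953, 0],
  ],
  delta_rot=[
    [0, 0, 0],
    [0, 0, 0],
  ],
  fingers=[1, 1],
)

```text
time_s: 10.98
position: [532.0, 160.1, 114.4]
ee_rot: [180.0, 0.2, 9.0]
force: [1.0, -0.6, 0.3]
gripper_width: 85.4
finger_force: 0.0
```

Call:
play_rows(
  dp=[
    [-0.07, 0.48, 0],
    [-0.136, 0.953, 0],
  ],
  delta_rot=[
    [0, 0, 0],
    [0, 0, 0],
  ],
  fingers=[1, 1],
)

```text
time_s: 11.22
position: [533.4, 63.9, 114.4]
ee_rot: [-180.0, 0.2, 9.0]
force: [0.2, -0.4, 0.8]
gripper_width: 85.6
finger_force: 0.0
```

Call:
play_rows(
  dp=[
    [-0.07, 0.48, 0],
    [-0.136, 0.953, 0],
    [-0.136, 0.953, 0.3],
    [-0.136, 0.953, 0.6],
    [-0.136, 0.953, 0.6],
    [-0.136, 0.953, 0.6],
  ],
  delta_rot=[
    [0, 0, 0.047],
    [0, 0, 0.0942],
    [0, 0, 0.0942],
    [0, 0, 0.0942],
    [0, 0, 0.0942],
    [0, 0, 0.0942],
  ],
  fingers=[1, 1, 1, 1, 1, 1],
)

```text
time_s: 11.98
position: [535.9, -30.6, 56.9]
ee_rot: [180.0, 0.0, -1.8]
force: [0.2, 0.6, 0.7]
gripper_width: 85.1
finger_force: 0.0
```

Run:
```python
from h import *
to(535.8,-30.8,11.5,-1.8)
c=cap('side');p=proj(c,[[535,-30,10]])[0].astype(int);x,y=p
i=c['img'][max(0,y-70):y+50,max(0,x-80):x+80]
cv2.imwrite('pics/s7.png',cv2.resize(i,None,fx=4,fy=4,interpolation=2)[:,:,::-1])
```

```text
[535.9 -30.6  56.9] [ 1.8e+02  2.0e-02 -1.8e+00] 85.0777769756361 dp [-0.001  0.002  0.454] rot [0.     0.0002 0.    ]
```

View pics/s7.png

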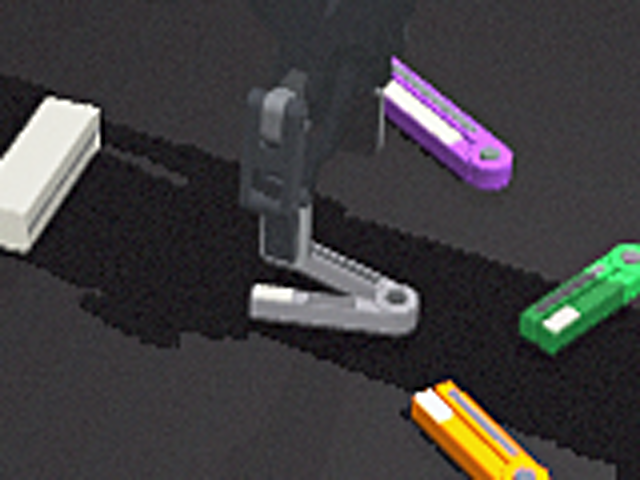

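Call:
play_rows(
  dp=[
    [0, 0, 0.2],
    [0, 0, 0.38],
    [0, 0, 0.42],
    [0, 0, 0.455],
    [0, 0, 0.455],
    [0, 0, 0.455],
    [0, 0, 0.455],
    [0, 0, 0.455],
    [0, 0, 0.455],
    [0, 0, 0.455],
    [0, 0, 0.455],
    [0, 0, 0.455],
  ],
  delta_rot=[
    [0, 0, 0],
    [0, 0, 0],
    [0, 0, 0],
    [0, 0, 0],
    [0, 0, 0],
    [0, 0, 0],
    [0, 0, 0],
    [0, 0, 0],
    [0, 0, 0],
    [0, 0, 0],
    [0, 0, 0],
    [0, 0, 0],
  ],
  fingers=[1, 1, 1, 0.9, 0.8, 0.7, 0.6, 0.5, 0.4, 0.3, 0.2, 0.15],
)

```text
time_s: 13.52
position: [536.2, -30.7, 11.6]
ee_rot: [-180.0, -0.0, -1.8]
force: [0.1, -0.3, 3.4]
gripper_width: 20.5
finger_force: 25.9
```

Call:
play_rows(
  dp=[
    [0, 0, 0],
    [0, 0, 0],
    [0, 0, 0],
  ],
  delta_rot=[
    [0, 0, 0],
    [0, 0, 0],
    [0, 0, 0],
  ],
  fingers=[0.15, 0.15, 0.15],
)

```text
time_s: 13.9
position: [536.2, -30.7, 11.6]
ee_rot: [-180.0, -0.0, -1.8]
force: [1.3, 0.2, 4.2]
gripper_width: 20.5
finger_force: 26.1
```

Run:
```python
from h import *
o=r.get_obs();print(o['position'],o['ee_rot'])
c=cap('side');p=proj(c,[[535,-30,10]])[0].astype(int);x,y=p;print(p)
i=c['img'][max(0,y-70):y+50,max(0,x-80):x+80]
cv2.imwrite('pics/s8.png',cv2.resize(i,None,fx=4,fy=4,interpolation=2)[:,:,::-1])
```

```text
[536.1686362  -30.71442229  11.57007264] [-1.79994526e+02 -3.37204908e-02 -1.81240744e+00]
[340 245]
```

View pics/s8.png

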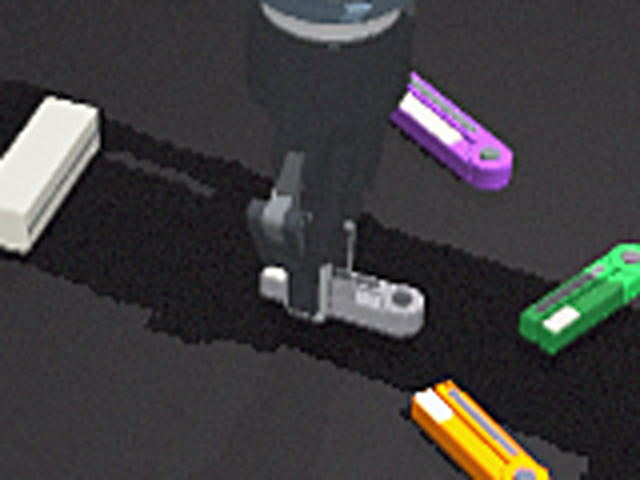

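Call:
play_rows(
  dp=[
    [0, 0, -0.3],
    [0, 0, -0.7],
    [-0.01, -0.3, -1.0],
    [-0.02, -0.7, -1.0],
    [-0.03, -1.0, -1.0],
    [-0.03, -1.0, -1.0],
  ],
  delta_rot=[
    [0, 0, 0],
    [0, 0, 0],
    [0, 0, 0],
    [0, 0, 0],
    [0, 0, 0],
    [0, 0, 0],
  ],
  fingers=[0.15, 0.15, 0.15, 0.15, 0.15, 0.15],
  force=40,
)

```text
time_s: 14.7
position: [535.3, 70.9, 110.1]
ee_rot: [180.0, 0.1, -1.6]
force: [0.3, 0.5, -1.9]
gripper_width: 19.7
finger_force: 40.6
```

Call:
play_rows(
  dp=[
    [-0.01, -0.35, 0],
    [-0.02, -0.7, 0],
    [-0.03, -1.0, 0],
  ],
  delta_rot=[
    [0, 0, 0],
    [0, 0, 0],
    [0, 0, 0],
  ],
  fingers=[0.15, 0.15, 0.15],
)

```text
time_s: 15.08
position: [536.0, 169.2, 110.3]
ee_rot: [179.9, 0.1, -1.9]
force: [1.0, 0.2, -0.2]
gripper_width: 19.6
finger_force: 40.6
```

Call:
play_rows(
  dp=[
    [-0.01, -0.35, 0],
    [-0.02, -0.7, 0],
    [-0.03, -1.0, 0],
    [-0.03, -1.0, 0],
    [-0.03, -1.0, 0],
  ],
  delta_rot=[
    [0, 0, -0.03],
    [0, 0, -0.06],
    [0, 0, -0.0942],
    [0, 0, -0.0942],
    [0, 0, -0.0942],
  ],
  fingers=[0.15, 0.15, 0.15, 0.15, 0.15],
)

```text
time_s: 15.7
position: [536.4, 268.1, 110.5]
ee_rot: [179.9, 0.1, 8.9]
force: [-0.1, 0.1, -0.6]
gripper_width: 19.7
finger_force: 40.6
```

Run:
```python
from h import *
c=dict(np.load('side.npz'));h=ray(c,361,249.25,14);t=np.array([536.2,-30.7]);a=np.radians(-1.8)
d=(t-h)@[np.cos(a),np.sin(a)];print(h,d,(t-h)@[-np.sin(a),np.cos(a)])
off=d-29.5;a=np.radians(9)
to(527.5+off*np.cos(a),269+off*np.sin(a),16,9)
```

```text
[492.04894683 -29.66013513] 44.16193023107455 0.3474663342473935
[536.4 268.1 110.5] [1.7993e+02 8.0000e-02 8.9000e+00] 19.675352524872114 dp [ 0.061 -0.025  0.945] rot [ 0.0006  0.0007 -0.0009]
```

Call:
play_rows(
  dp=[
    [0.045, -0.025, 0.2],
    [0.045, -0.025, 0.4],
    [0.045, -0.025, 0.6],
    [0.045, -0.025, 0.7],
    [0.045, -0.025, 0.8],
    [0.045, -0.025, 0.86],
    [0.045, -0.025, 0.92],
    [0.045, -0.025, 0.945],
    [0.045, -0.025, 0.945],
  ],
  delta_rot=[
    [0, 0, 0],
    [0, 0, 0],
    [0, 0, 0],
    [0, 0, 0],
    [0, 0, 0],
    [0, 0, 0],
    [0, 0, 0],
    [0, 0, 0],
    [0, 0, 0],
  ],
  fingers=[0.15, 0.15, 0.15, 0.15, 0.15, 0.15, 0.15, 0.15, 0.15],
)

```text
time_s: 16.82
position: [540.5, 272.6, 16.9]
ee_rot: [-180.0, -0.0, 9.0]
force: [-0.6, 0.4, -0.7]
gripper_width: 19.7
finger_force: 40.6
```

Call:
play_rows(
  dp=[
    [0, 0.015, 0.01],
    [0, 0.015, 0.01],
    [0, 0.015, 0.01],
    [0, 0.015, 0.01],
    [0, 0.015, 0.01],
    [0, 0.015, 0.01],
    [0, 0.015, -0.3],
    [0, 0.015, -0.7],
    [0, 0.015, -1.0],
    [0, 0.015, -1.0],
  ],
  delta_rot=[
    [0, 0, 0],
    [0, 0, 0],
    [0, 0, 0],
    [0, 0, 0],
    [0, 0, 0],
    [0, 0, 0],
    [0, 0, 0],
    [0, 0, 0],
    [0, 0, 0],
    [0, 0, 0],
  ],
  fingers=[0.15, 0.15, 0.25, 0.35, 0.4, 0.4, 0.4, 0.4, 0.8, 1],
)

```text
time_s: 18.08
position: [542.3, 271.8, 120.6]
ee_rot: [-179.9, -0.4, 9.0]
force: [-0.5, 0.1, -1.0]
gripper_width: 69.5
finger_force: 0.0
```

Call:
play_rows(
  dp=[
    [0, 0.5, 0],
    [0, 1.0, 0],
  ],
  delta_rot=[
    [0, 0, 0],
    [0, 0, 0],
  ],
  fingers=[1, 1],
)

```text
time_s: 18.32
position: [555.7, 171.5, 115.1]
ee_rot: [180.0, 0.1, 9.1]
force: [-0.4, -0.7, 0.2]
gripper_width: 85.7
finger_force: 0.0
```

Call:
play_rows(
  dp=[
    [0, 0.5, 0],
    [0, 1.0, 0],
    [0, 1.0, 0],
  ],
  delta_rot=[
    [0, 0, 0],
    [0, 0, 0],
    [0, 0, 0],
  ],
  fingers=[1, 1, 1],
)

```text
time_s: 18.7
position: [571.7, 70.2, 115.1]
ee_rot: [180.0, 0.1, 8.7]
force: [0.4, 0.2, -0.2]
gripper_width: 85.5
finger_force: 0.0
```

Run:
```python
from h import *
c=cap('top');d=cap('side')
a=cv2.resize(c['img'][205:330,75:210],(400,370),interpolation=2);b=cv2.resize(d['img'][320:460,190:341],(400,370),interpolation=2)
cv2.imwrite('pics/f.png',np.hstack([a,b])[:,:,::-1])
w=world(c);q=np.argwhere((c['img'].min(-1)>0)&(w[:,:,2]>2))
for n,pt in [('long',(515.5,352)),('short',(527.7,269))]:
    ax=np.array([np.cos(.157),np.sin(.157)]);e=w[:,:,:2]-pt;x=e@ax;y=e@[-ax[1],ax[0]]
    for lo,hi in((-50,-30),(-30,-10),(-10,10),(10,30)):
        m=(x>lo)&(x<hi)&(abs(y)<6);print(n,lo,np.median(w[m][:,2]).round(1))
```

```text
long -50 18.3
long -30 17.2
long -10 16.9
long 10 16.7
short -50 14.5
short -30 18.5
short -10 16.4
short 10 17.0
```

View pics/f.png

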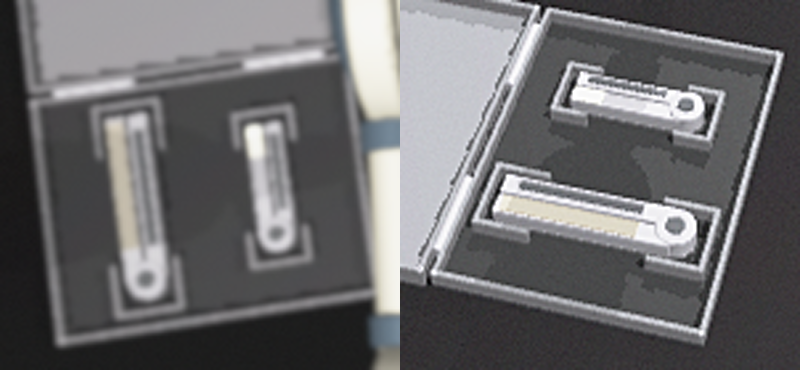

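Both views show the two pieces folded and lying flat, tops at about 17 mm, each inside its own compartment: file at (140,210), pusher at (270,190) in the left half.

```bash
python3 -c "
from station import r
print(r.sign_off())"
```

```text
the job is handed in; nothing more can be done
None
```

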